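# Feel for the notch in the stop fence and press its release

## Robot

A 6-joint arm with a two-finger parallel gripper is mounted at the origin on the work surface. World frame = base frame: x ahead of the robot, y to its left, z up, the work surface at z = 0. Lengths are in mm, angles in rad, forces in N, time in s.
With the tool pointing down it reaches from about 275 to 825 mm from the base axis. Payload 4.9 kg.
Tool frame: the origin (TCP) lies at the very end of the fingers, on their centre line; the grasp point (between the pads) lies 19 mm behind it; z points along the fingers, y is the line along which they close (so a half turn about z gives the same grasp; the last joint's range is limited). The gripper opens to 85 mm and grips with 20 to 120 N. Pads are 22 mm wide; open, the fingers measure 114 mm over their backs; the gripper's body (76 mm by 85 mm) begins 54 mm behind the grasp point. The pads swing forward as they close: fully open they stand 13 mm farther back than shut.
Start: joints at [-1.443, 0.326, -0.193, 1.052, 0, 1.437], TCP at [142.362, -531.274, 231.281] pointing down, gripper open.
Joint ranges: [-2.65, 2.65], [-0.97, 1.79], [-1.3, 1.35], [-1.93, 2.1], [-1.47, 1.37], [-3.14, 3.14]. Speed limits (rad/s): [2.57, 2.57, 3.14, 3.14, 3.14, 3.14].

## Interface

Orientations are given as a rotation vector (axis times angle).
In Python, from station import status, read_camera, calibration, robot gives the robot as it stands. The module is installed in compiled form; this text tells all that it offers.
- The arm moves only by the tool arm_command, never from a script. Its argument "plan" is a list of rows, each an object with "turn": the turn, a rotation vector about the world's x, y, z scaled (see below), a list of three; "offset": the shift along the world's x, y, z scaled (see below), a list of three; "claw": the opening, from 0 (shut) to 1 (fully open). A call has 1 to 5 rows; each row is the pose to reach, as a shift and turn from the pose commanded when the call began; what a row does not reach only later rows make up. The controller multiplies each number of a shift by 200 mm and each number of a turn by 30 degrees. A row lasts 1/10 s, in which the tool goes at most 50 mm and 8.59 degrees, less where a joint would pass 70% of its speed; a pose out of reach is approached as far as the arm can. A call with a number of a shift or a turn outside -1 to 1 is refused whole. A call with a gripper value outside its range is refused whole. The fingers move at their own pace and stop on an object; "newtons" is the grip in N (left out, the last holds). Time passes only in rows, so rows that repeat a pose let the fingers close. It gives the time, the measured TCP pose, the force, the opening and the grip force at its end, in the units of the state.
- status.observe(): the state, without advancing time (a new reading comes with each control period).
- read_camera(name): name is "side" or "top"; returns the picture (384x512x3 uint8, red, green, blue); there is no depth.
- calibration(name): a dict with "mtx" (3x3 intrinsics, pixels), "eye" and "attitude" of the camera in the world. Camera axes: x right, y down, z forward; pixel columns grow to the right and rows downward; lengths in mm; the calibration is good to about 2 mm. A picture is of the moment at which its call begins. calibration takes no time and is no camera call.
- robot.job_done(): hands the job in; it is judged then, once.
The state is a dict: "t": time; "qpos": joint angles; "qvel": joint speeds; "joint_efforts": joint torques, N m; "tcp_pos": TCP position; "tool_rot": TCP orientation; "wrist_force": force on the tool from outside, world axes, zero at the start; "torque": the same for the moment, N m; "grip_width": opening from 0.0 (shut) to 1.0 (fully open); "gripper_force": force on a finger pad.
Only numpy, scipy, OpenCV 4.12 (cv2) and the standard library are available. Lean on these libraries where they do the work, as an engineer would, in place of code of your own. Each camera call takes 0.05 s, during which the arm holds its last target. There are 200 camera calls.

## Task

Lower the red stop of the blue fence on the workbench by its hidden release: put the closed fingertips on the yellow end of the fence's top edge, slide them along the edge until you feel the notch, then press the dark steel catch inside the notch fully down, so that it stays down. Touch lightly, do not push on the red stop itself, pick nothing up, leave the loose things where they are, and take the hand away at the end.

Things in the scene. Friction and masses are not known exactly. Their poses are not given: they have to be found in the camera images.
- rail: Stop fence screwed to the table: straight upright blue bar, 380 mm long (its y), 24 mm thick (its x), on a foot plate 70 x 400 mm, 8 mm high. Origin: middle of its underside, on the table; z up. Level flat top edge 70 mm above the table. One notch, 40 mm long along y, open to both sides, cuts the edge; its middle lies anywhere from y = -45 to +45 mm, unreported; elsewhere the edge is unbroken
- yellow_end (a point): middle of the yellow part of the fence's top edge: the last 35 mm at its +y end (y from 155 to 190 mm) are painted yellow. The point lies on the edge, 70 mm above the table; axes as the fence's
- catch (a joint): how far the dark steel release catch, a block 36 mm long and 20 mm thick that fills the notch, is pressed straight down (m): 0 at the start, its flat top 8 mm below the edge; 0.008 fully home, 16 mm below. It moves with a steady drag of 5 to 6 N, has no spring and stays where it is left
- stop_pin: red stop pin, 14 mm across, standing out of the fence's top edge 172 mm from the middle towards the unpainted (-y) end. Origin: centre of its top, 84 mm above the table at the start (14 mm above the edge). Linked to the catch: it sinks 12 mm as the catch goes fully home
- offcut: dark wood offcut, 40 x 160 mm and 20 mm high, lying on the table in front of (robot side of) the fence. Loose bystander; origin at the middle of its underside
- tape_roll: roll of blue tape, 90 mm across and 25 mm high, lying flat behind the fence. Loose bystander; origin at the middle of its underside
- tape_measure: yellow tape measure, 65 x 36 mm and 58 mm high. Loose bystander; origin at the middle of its underside
- glue: yellow glue bottle with a red cap, 60 mm across and 170 mm high. Loose bystander; origin at the middle of its underside
- paint_tin: paint tin, 100 mm across and 120 mm high. Loose bystander; origin at the middle of its underside
- screwdriver: screwdriver with a red handle lying on the table. Loose bystander; origin on its underside

How it is judged:
By the outcome, as a careful person would: the job done as asked, in the order asked, and still so for the second after the job is handed in, with the robot touching nothing.
It also fails if it takes over 64 s, if anything falls off the work surface, if the arm or the gripper's body presses on something with over 40 N, if the wrist force passes 120 N, or if a joint passes its speed limit or range.

## Working session

There is one attempt and no reset: what is moved stays moved. The work goes in short steps, Python scripts to look and compute and a tool call to move; the robot and the scene stay as the last step left them, time stands still between calls to the robot, and variables do not carry over. Pictures are saved under pics/ and viewed, at most 10 in all, crops included, and the job is handed in when it is done.

Besides the shell and the picture viewer there is one more tool, called as name([rows], argument=value, ...), one row to a line, values as JSON. arm_command: Moves the arm, as the interface text tells. Shifts and turns lie within -1 to 1; 1 stands for 200 mm of shift or 30 degrees of turn. Its arguments: {"type":"object","properties":{"plan":{"type":"array","items":{"type":"object","properties":{"turn":{"type":"array","items":{"type":"number","minimum":-1,"maximum":1}},"offset":{"type":"array","items":{"type":"number","minimum":-1,"maximum":1}},"claw":{"type":"number"}}}},"newtons":{"type":"number"}},"required":["plan"]}

```bash
mkdir -p pics; python3 - <<'E'
from station import status, read_camera, calibration
import cv2
for n in("top","side"):
    cv2.imwrite(f"pics/{n}0.png",cv2.cvtColor(read_camera(n),cv2.COLOR_RGB2BGR))
    print(calibration(n))
s=status.observe();print(s)
E
```

```text
{'mtx': array([[450.09509716,   0.        , 251.98036828],
       [  0.        , 450.09509716, 187.13129092],
       [  0.        ,   0.        ,   1.        ]]), 'eye': array([ 2.83240909e+02, -1.11248850e+00,  1.28622131e+03]), 'attitude': array([-2.22879367,  1.97846238, -0.21394828])}
{'mtx': array([[428.54956787,   0.        , 255.62309422],
       [  0.        , 428.54956787, 196.07412063],
       [  0.        ,   0.        ,   1.        ]]), 'eye': array([-32.44707797, 908.73628712, 894.3132952 ]), 'attitude': array([-0.70764756,  2.52294742, -1.22527803])}
{'t': 0.1, 'qpos': array([-1.44321645e+00,  3.26878321e-01, -1.93464478e-01,  1.05199280e+00,
        3.37898456e-06,  1.43660212e+00]), 'qvel': array([ 0.00058638, -0.00135412,  0.00084093, -0.00165617,  0.00087127,
       -0.00062725]), 'joint_efforts': array([ 1.57602917e-03, -4.44238579e+01,  2.63038266e+01,  7.87488185e-03,
       -7.52391497e-05, -8.47857933e-06]), 'tcp_pos': array([ 142.28700827, -530.75076006,  230.58283759]), 'tool_rot': array([-3.11319500e+00, -4.09819828e-01, -1.32974654e-05]), 'wrist_force': array([0.45537905, 0.66765094, 0.47369201]), 'torque': array([-0.01938443, -0.01345428, -0.04717944]), 'gripper_force': 0.0, 'grip_width': 1.0025645967683616}
```

View pics/top0.png

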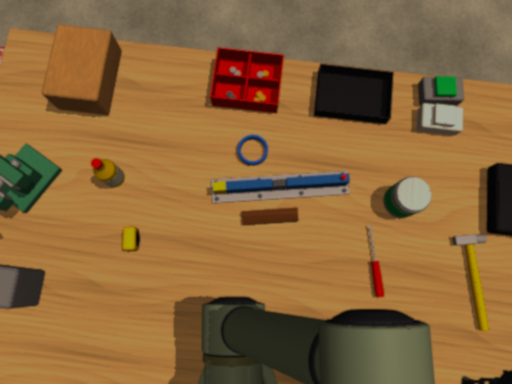

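View pics/side0.png

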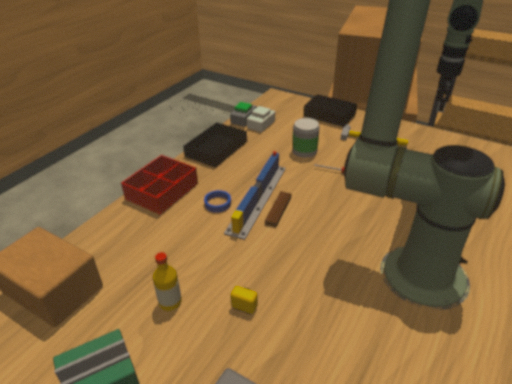

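The top view shows the fence from its yellow end at about (219,187) to the red pin at about (346,178), with a dark patch near (280,183). In the side view the yellow end is at about (238,218) and the pin at about (275,156).

```bash
cat > h.py <<'E'
import numpy as np,cv2
from scipy.spatial.transform import Rotation as R
from station import status, read_camera, calibration, robot
def ray(n,uv):
    c=calibration(n); d=R.from_rotvec(c['attitude']).as_matrix()@np.linalg.solve(c['mtx'],[*uv,1]); return np.array(c['eye']),d
def plane(n,uv,z):
    e,d=ray(n,uv); return e+d*(z-e[2])/d[2]
def proj(n,p):
    c=calibration(n); q=c['mtx']@(R.from_rotvec(c['attitude']).as_matrix().T@(np.array(p)-c['eye'])); return q[:2]/q[2]
def mask(hsv,lo,hi): return cv2.inRange(hsv,np.array(lo),np.array(hi))
E
python3 - <<'E'
from h import *
boxes={'top':(205,165,358,208),'side':(225,145,292,242)}
for n in boxes:
    im=cv2.imread(f'pics/{n}0.png');x0,y0,x1,y1=boxes[n]
    c=im[y0:y1,x0:x1];h=cv2.cvtColor(c,cv2.COLOR_BGR2HSV)
    for k,lo,hi,zz in(('yel',(20,120,90),(35,255,255),70),('red',(170,120,60),(180,255,255),84),('red0',(0,150,60),(6,255,255),84),('blue',(100,110,120),(125,255,255),70)):
        m=mask(h,lo,hi); ct,_=cv2.findContours(m,0,1)
        if not ct: print(n,k,'none');continue
        b=max(ct,key=cv2.contourArea);r=cv2.minAreaRect(b);uv=np.array(r[0])+[x0,y0]
        print(n,k,cv2.countNonZero(m),uv,r[1:],plane(n,uv,zz).round(1), [ (p+[x0,y0]).round(1).tolist() for p in cv2.boxPoints(r)])
a=cv2.imread('pics/top0.png')[160:212,200:360];b=cv2.imread('pics/side0.png')[140:245,220:300]
a=cv2.resize(a,None,fx=5,fy=5,interpolation=2);cv2.imwrite('pics/ca.png',a)
E
```

```text
top yel 127 [218.5 186. ] ((10.0, 13.0), 90.0) [533.5 115.9  70. ] [[212.0, 181.0], [225.0, 181.0], [225.0, 191.0], [212.0, 191.0]]
top red 15 [343.50001526 176.49999809] ((4.0249223709106445, 4.919349670410156), 26.56505012512207) [ 598.  -222.8   84. ] [[340.6, 177.8], [342.8, 173.4], [346.4, 175.2], [344.2, 179.6]]
top red0 6 [343.25001526 176.75000477] ((1.4142134189605713, 2.1213202476501465), 45.0) [ 597.2 -222.2   84. ] [[342.0, 177.0], [343.5, 175.5], [344.5, 176.5], [343.0, 178.0]]
top blue none
side yel 217 [236.5 221.5] ((23.0, 11.0), 90.0) [513.1 146.2  70. ] [[231.0, 210.0], [242.0, 210.0], [242.0, 233.0], [231.0, 233.0]]
side red none
side red0 3 [274.25000763 152.75000095] ((1.4142134189605713, 0.7071067094802856), 45.0) [ 592.5 -213.8   84. ] [[273.5, 152.5], [274.0, 152.0], [275.0, 153.0], [274.5, 153.5]]
side blue 14 [245.10000038 200.20000458] ((2.2360680103302, 0.8944271206855774), 63.43495178222656) [545.4  49.9  70. ] [[244.2, 199.4], [245.0, 199.0], [246.0, 201.0], [245.2, 201.4]]
```

View pics/ca.png

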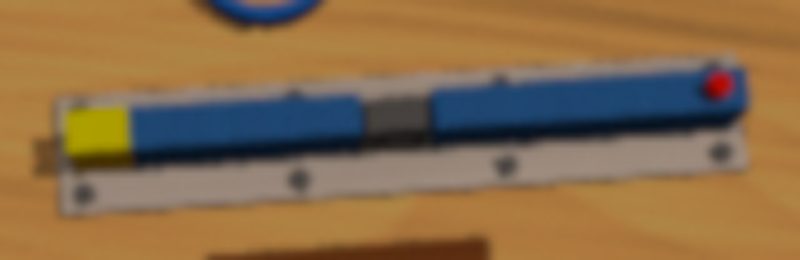

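The crop shows the yellow top face centred at about crop (99,130), the dark catch at u≈362–432 and the pin top at (718,86).

```bash
python3 - <<'E'
from h import *
f=lambda u,v,z:plane('top',((u+.5)/5-.5+200,(v+.5)/5-.5+160),z)
Y=f(99,130,70);P=f(718,85,84);print('Y',Y,'P',P,np.linalg.norm((Y-P)[:2]),'expect 344.5')
L=f(66,132,70);Rr=f(746,89,70);print('ends',L,Rr,np.linalg.norm(L-Rr))
ax=(Y-P)[:2];ax/=np.linalg.norm(ax)
o=(L+Rr)[:2]/2;print('axis',ax,np.degrees(np.arctan2(-ax[0],ax[1])),'o',o, 'o from Y,P',Y[:2]-172.5*ax,P[:2]+172*ax)
C=f(398,119,66);print('C',C,'y along',(C[:2]-o)@ax)
# side check
for n,p in(('Y',Y),('P',P)):print(n,proj('side',p))
E
```

```text
Y [534.92201265 113.57685166  70.        ] P [ 597.60581212 -221.98172678   84.        ] 341.36317651674267 expect 344.5
ends [531.62952388 131.52715669  70.        ] [ 600.84378191 -240.19268494   70.        ] 378.1087861646558
axis [-0.18362789  0.98299583] 10.581145842380096 o [566.2366529  -54.33276412] o from Y,P [566.59782349 -55.98992872] [566.02181522 -52.90644432]
C [561.72629332 -50.08062428  66.        ] y along 5.008063538276954
Y [236.48484267 212.76843637]
P [274.12583866 151.29037675]
```

arm_command([
  {"offset": [0.1,0.16,0],"turn": [0,0,0.14],"claw": 0},
  {"offset": [0.2,0.32,0],"turn": [0,0,0.28],"claw": 0},
  {"offset": [0.3,0.48,0],"turn": [0,0,0.43],"claw": 0},
  {"offset": [0.4,0.64,0],"turn": [0,0,0.57],"claw": 0},
  {"offset": [0.49,0.806,0],"turn": [0,0,0.713],"claw": 0},
], newtons=20)

```text
t: 0.6
tcp_pos: [240.9, -368.6, 230.9]
tool_rot: [-2.983, -0.985, -0.0]
wrist_force: [1.0, -0.2, 0.1]
grip_width: 0.149
gripper_force: 0.0
```

arm_command([
  {"offset": [0.1,0.16,0],"turn": [0,0,0.14],"claw": 0},
  {"offset": [0.2,0.32,0],"turn": [0,0,0.28],"claw": 0},
  {"offset": [0.3,0.48,0],"turn": [0,0,0.43],"claw": 0},
  {"offset": [0.4,0.64,0],"turn": [0,0,0.57],"claw": 0},
  {"offset": [0.49,0.806,0],"turn": [0,0,0.713],"claw": 0},
])

```text
t: 1.1
tcp_pos: [338.9, -207.4, 231.2]
tool_rot: [-2.748, -1.522, -0.0]
wrist_force: [0.1, -0.4, -1.1]
grip_width: 0.003
gripper_force: 0.0
```

arm_command([
  {"offset": [0.1,0.16,0],"turn": [0,0,0.14],"claw": 0},
  {"offset": [0.2,0.32,0],"turn": [0,0,0.28],"claw": 0},
  {"offset": [0.3,0.48,0],"turn": [0,0,0.43],"claw": 0},
  {"offset": [0.4,0.64,0],"turn": [0,0,0.57],"claw": 0},
  {"offset": [0.49,0.806,0],"turn": [0,0,0.713],"claw": 0},
])

```text
t: 1.6
tcp_pos: [436.9, -46.2, 231.1]
tool_rot: [2.418, 2.006, -0.0]
wrist_force: [0.7, 0.0, -0.0]
grip_width: 0.003
gripper_force: 0.0
```

arm_command([
  {"offset": [0.1,0.16,-0.05],"turn": [0,0,0.14],"claw": 0},
  {"offset": [0.2,0.32,-0.15],"turn": [0,0,0.28],"claw": 0},
  {"offset": [0.3,0.48,-0.25],"turn": [0,0,0.43],"claw": 0},
  {"offset": [0.4,0.64,-0.35],"turn": [0,0,0.57],"claw": 0},
  {"offset": [0.49,0.806,-0.4],"turn": [0,0,0.713],"claw": 0},
])

```text
t: 2.1
tcp_pos: [533.8, 114.8, 149.1]
tool_rot: [-2.003, -2.418, 0.003]
wrist_force: [0.1, 0.1, 1.1]
grip_width: -0.0
gripper_force: 0.0
```

```bash
python3 - <<'E'
from h import *
s=status.observe()
print(s['t'],s['tcp_pos'],R.from_rotvec(s['tool_rot']).as_matrix().round(3),s['wrist_force'],s['grip_width'],s['qpos'].round(2))
E
```

```text
2.1 [533.830367   114.84868123 149.07994608] [[-0.186  0.982 -0.003]
 [ 0.982  0.186 -0.   ]
 [ 0.    -0.003 -1.   ]] [0.14471316 0.14131539 1.06129299] -0.00013406262044939502 [ 0.08  0.39 -0.32  0.86 -0.    1.46]
```

arm_command([
  {"offset": [0,0,-0.1],"turn": [0,0,0],"claw": 0},
  {"offset": [0,0,-0.2],"turn": [0,0,0],"claw": 0},
  {"offset": [0,0,-0.28],"turn": [0,0,0],"claw": 0},
  {"offset": [0,0,-0.34],"turn": [0,0,0],"claw": 0},
  {"offset": [0,0,-0.36],"turn": [0,0,0],"claw": 0},
])

```text
t: 2.6
tcp_pos: [533.2, 113.4, 77.8]
tool_rot: [-2.006, -2.415, 0.003]
wrist_force: [0.0, 0.1, 0.1]
grip_width: 0.0
gripper_force: 0.0
```

```bash
python3 - <<'E'
from h import *
a=read_camera('top')[150:215,190:260];b=read_camera('side')[160:245,200:300]
f=lambda i:cv2.resize(i,(400,400),interpolation=2)
cv2.imwrite('pics/n1.png',np.hstack([f(a),f(b)])[:,:,::-1]);s=status.observe();print(s['tcp_pos'],s['wrist_force'])
E
```

```text
[534.00433015 113.40602039  78.85936463] [ 0.55439711 -0.59862276 -0.19546906]
```

View pics/n1.png

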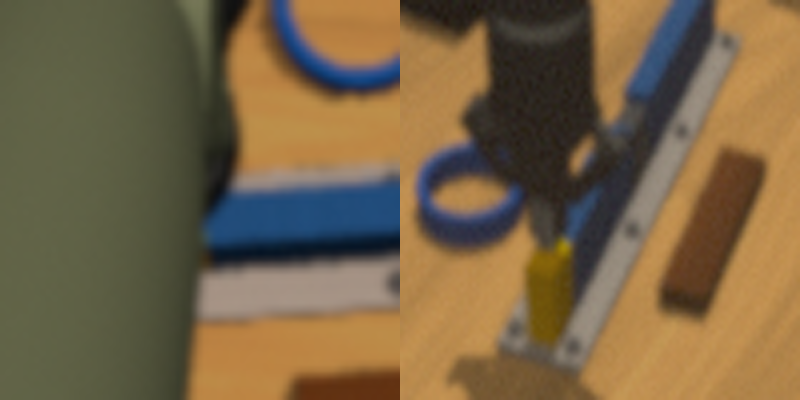

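The side view shows the closed fingertips just above the yellow end, at crop (548,240). I'll lower them slowly now.

arm_command([
  {"offset": [0,0,-0.015],"claw": 0,"turn": [0,0,0]},
  {"offset": [0,0,-0.025],"claw": 0,"turn": [0,0,0]},
  {"offset": [0,0,-0.033],"claw": 0,"turn": [0,0,0]},
  {"offset": [0,0,-0.038],"claw": 0,"turn": [0,0,0]},
  {"offset": [0,0,-0.04],"claw": 0,"turn": [0,0,0]},
])

```text
t: 3.2
tcp_pos: [534.4, 113.5, 71.3]
tool_rot: [2.008, 2.416, 0.0]
wrist_force: [0.4, -0.2, 0.5]
grip_width: 0.003
gripper_force: 0.0
```

arm_command([
  {"offset": [0,0,-0.002],"claw": 0,"turn": [0,0,0]},
  {"offset": [0,0,-0.004],"claw": 0,"turn": [0,0,0]},
  {"offset": [0,0,-0.004],"claw": 0,"turn": [0,0,0]},
])

```text
t: 3.5
tcp_pos: [534.3, 113.5, 70.5]
tool_rot: [-2.008, -2.416, 0.0]
wrist_force: [-0.2, -0.3, 0.2]
grip_width: -0.001
gripper_force: 0.0
```

arm_command([
  {"offset": [0,0,-0.002],"claw": 0,"turn": [0,0,0]},
  {"offset": [0,0,-0.0025],"claw": 0,"turn": [0,0,0]},
  {"offset": [0,0,-0.0025],"claw": 0,"turn": [0,0,0]},
])

```text
t: 3.8
tcp_pos: [534.4, 113.5, 70.1]
tool_rot: [2.007, 2.416, 0.0]
wrist_force: [0.3, -0.2, 1.7]
grip_width: -0.0
gripper_force: 0.6
```

arm_command([
  {"offset": [0,0,-0.0015],"claw": 0,"turn": [0,0,0]},
  {"offset": [0,0,-0.0025],"claw": 0,"turn": [0,0,0]},
  {"offset": [0,0,-0.0025],"claw": 0,"turn": [0,0,0]},
])

```text
t: 4.1
tcp_pos: [534.5, 113.5, 70.1]
tool_rot: [2.007, 2.416, 0.0]
wrist_force: [-2.2, 0.0, 6.2]
grip_width: -0.002
gripper_force: 3.0
```

Light contact on the yellow end at about 6 N. Now I slide towards -y along the edge.

arm_command([
  {"offset": [0.005,-0.03,0],"claw": 0,"turn": [0,0,0]},
  {"offset": [0.015,-0.08,0],"claw": 0,"turn": [0,0,0]},
  {"offset": [0.026,-0.14,0],"claw": 0,"turn": [0,0,0]},
  {"offset": [0.037,-0.2,0],"claw": 0,"turn": [0,0,0]},
  {"offset": [0.046,-0.246,0],"claw": 0,"turn": [0,0,0]},
])

```text
t: 4.6
tcp_pos: [544.3, 64.4, 70.0]
tool_rot: [-2.007, -2.416, -0.004]
wrist_force: [0.9, 4.3, 5.8]
grip_width: -0.002
gripper_force: 2.7
```

arm_command([
  {"offset": [0.011,-0.06,0],"claw": 0,"turn": [0,0,0]},
  {"offset": [0.022,-0.12,0],"claw": 0,"turn": [0,0,0]},
  {"offset": [0.033,-0.18,0],"claw": 0,"turn": [0,0,0]},
  {"offset": [0.044,-0.236,0],"claw": 0,"turn": [0,0,0]},
  {"offset": [0.05,-0.27,0],"claw": 0,"turn": [0,0,0]},
])

```text
t: 5.1
tcp_pos: [554.3, 10.2, 70.1]
tool_rot: [-2.008, -2.416, -0.004]
wrist_force: [-1.1, 4.4, 5.7]
grip_width: 0.001
gripper_force: 2.9
```

arm_command([
  {"offset": [0.0055,-0.03,0],"claw": 0,"turn": [0,0,0]},
  {"offset": [0.011,-0.06,0],"claw": 0,"turn": [0,0,0]},
  {"offset": [0.0165,-0.09,0],"claw": 0,"turn": [0,0,0]},
  {"offset": [0.022,-0.12,0],"claw": 0,"turn": [0,0,0]},
  {"offset": [0.028,-0.15,0],"claw": 0,"turn": [0,0,0]},
])

```text
t: 5.6
tcp_pos: [559.6, -19.1, 70.1]
tool_rot: [-2.007, -2.417, -0.004]
wrist_force: [-1.1, 3.8, 6.8]
grip_width: -0.006
gripper_force: 3.1
```

arm_command([
  {"offset": [0.003,-0.015,0],"claw": 0,"turn": [0,0,0]},
  {"offset": [0.0055,-0.03,0],"claw": 0,"turn": [0,0,0]},
  {"offset": [0.008,-0.045,0],"claw": 0,"turn": [0,0,0]},
  {"offset": [0.011,-0.06,0],"claw": 0,"turn": [0,0,0]},
])

```text
t: 6.0
tcp_pos: [561.8, -31.1, 70.0]
tool_rot: [-2.007, -2.417, -0.004]
wrist_force: [0.0, 3.7, 5.7]
grip_width: 0.004
gripper_force: 2.7
```

arm_command([
  {"offset": [0.003,-0.015,0],"claw": 0,"turn": [0,0,0]},
  {"offset": [0.0055,-0.03,0],"claw": 0,"turn": [0,0,0]},
])

```text
t: 6.2
tcp_pos: [562.5, -38.2, 69.5]
tool_rot: [2.007, 2.416, -0.001]
wrist_force: [-0.4, 0.1, -0.3]
grip_width: -0.003
gripper_force: 0.0
```

arm_command([
  {"offset": [0.003,-0.015,0],"claw": 0,"turn": [0,0,0]},
  {"offset": [0.0055,-0.03,0],"claw": 0,"turn": [0,0,0]},
])

```text
t: 6.4
tcp_pos: [563.3, -44.3, 69.1]
tool_rot: [-2.008, -2.416, 0.001]
wrist_force: [-0.0, 0.1, -0.4]
grip_width: 0.0
gripper_force: 0.0
```

Notch felt: the contact force vanished between y -31 and -38. I'll centre over the notch and go down.

arm_command([
  {"offset": [0.008,-0.015,0],"claw": 0,"turn": [0,0,0]},
  {"offset": [0.008,-0.015,-0.01],"claw": 0,"turn": [0,0,0]},
  {"offset": [0.008,-0.015,-0.02],"claw": 0,"turn": [0,0,0]},
  {"offset": [0.008,-0.015,-0.03],"claw": 0,"turn": [0,0,0]},
])

```text
t: 6.8
tcp_pos: [565.0, -46.6, 63.2]
tool_rot: [-2.007, -2.416, 0.0]
wrist_force: [0.8, -0.4, 0.6]
grip_width: 0.003
gripper_force: 0.0
```

arm_command([
  {"offset": [0,0,-0.004],"claw": 0,"turn": [0,0,0]},
  {"offset": [0,0,-0.008],"claw": 0,"turn": [0,0,0]},
  {"offset": [0,0,-0.012],"claw": 0,"turn": [0,0,0]},
])

```text
t: 7.1
tcp_pos: [565.0, -46.5, 61.4]
tool_rot: [-2.007, -2.416, 0.0]
wrist_force: [-2.4, 1.5, 4.8]
grip_width: -0.001
gripper_force: 2.4
```

On the catch; I press it slowly.

arm_command([
  {"offset": [0,0,-0.006],"claw": 0,"turn": [0,0,0]},
  {"offset": [0,0,-0.012],"claw": 0,"turn": [0,0,0]},
  {"offset": [0,0,-0.018],"claw": 0,"turn": [0,0,0]},
  {"offset": [0,0,-0.024],"claw": 0,"turn": [0,0,0]},
  {"offset": [0,0,-0.03],"claw": 0,"turn": [0,0,0]},
])

```text
t: 7.6
tcp_pos: [565.0, -46.5, 54.9]
tool_rot: [-2.007, -2.416, 0.0]
wrist_force: [-2.2, 1.6, 5.4]
grip_width: 0.001
gripper_force: 2.5
```

arm_command([
  {"offset": [0,0,-0.003],"claw": 0,"turn": [0,0,0]},
  {"offset": [0,0,-0.006],"claw": 0,"turn": [0,0,0]},
  {"offset": [0,0,-0.007],"claw": 0,"turn": [0,0,0]},
  {"offset": [0,0,-0.007],"claw": 0,"turn": [0,0,0]},
])

```text
t: 8.0
tcp_pos: [565.0, -46.5, 54.0]
tool_rot: [-2.007, -2.416, -0.0]
wrist_force: [-4.4, 2.4, 7.8]
grip_width: 0.001
gripper_force: 4.3
```

arm_command([
  {"offset": [0,0,-0.0015],"claw": 0,"turn": [0,0,0]},
  {"offset": [0,0,-0.003],"claw": 0,"turn": [0,0,0]},
  {"offset": [0,0,-0.003],"claw": 0,"turn": [0,0,0]},
])

```text
t: 8.3
tcp_pos: [565.0, -46.5, 54.0]
tool_rot: [-2.007, -2.417, -0.0]
wrist_force: [-6.7, 2.2, 12.6]
grip_width: 0.001
gripper_force: 6.5
```

The catch is on its hard stop: z stays at 54.0 while the force rises to 12.6 N. I'll lift straight up and then move back, clear of everything.

arm_command([
  {"offset": [0,0,0.03],"claw": 0,"turn": [0,0,0]},
  {"offset": [0,0,0.1],"claw": 0,"turn": [0,0,0]},
  {"offset": [0,0,0.3],"claw": 0,"turn": [0,0,0]},
  {"offset": [0,0,0.5],"claw": 0,"turn": [0,0,0]},
  {"offset": [0,0,0.7],"claw": 0,"turn": [0,0,0]},
])

```text
t: 8.8
tcp_pos: [565.5, -47.0, 194.3]
tool_rot: [2.007, 2.416, -0.0]
wrist_force: [0.4, -0.1, -0.8]
grip_width: -0.003
gripper_force: 0.0
```

arm_command([
  {"offset": [-0.2,-0.2,0.1],"claw": 0,"turn": [0,0,0]},
  {"offset": [-0.4,-0.4,0.1],"claw": 0,"turn": [0,0,0]},
  {"offset": [-0.55,-0.6,0.1],"claw": 0,"turn": [0,0,0]},
  {"offset": [-0.7,-0.8,0.1],"claw": 0,"turn": [0,0,0]},
  {"offset": [-0.7,-0.9,0.1],"claw": 0,"turn": [0,0,0]},
])

```text
t: 9.3
tcp_pos: [423.0, -228.4, 213.3]
tool_rot: [2.009, 2.414, -0.001]
wrist_force: [-0.4, -0.4, 0.0]
grip_width: 0.002
gripper_force: 0.0
```

arm_command([
  {"offset": [-0.1,-0.2,0],"claw": 0,"turn": [0,0,0]},
  {"offset": [-0.2,-0.4,0],"claw": 0,"turn": [0,0,0]},
  {"offset": [-0.3,-0.6,0],"claw": 0,"turn": [0,0,0]},
  {"offset": [-0.3,-0.6,0],"claw": 0,"turn": [0,0,0]},
])

```text
t: 9.7
tcp_pos: [363.5, -352.0, 213.1]
tool_rot: [2.014, 2.407, -0.004]
wrist_force: [0.2, 1.9, 0.4]
grip_width: -0.002
gripper_force: 0.0
```

```bash
python3 - <<'E'
from h import *
a=read_camera('top')[150:215,200:360];b=read_camera('side')[135:245,215:325]
cv2.imwrite('pics/n2.png',np.hstack([cv2.resize(a,(480,195),interpolation=2),np.zeros((195,5,3),np.uint8),cv2.resize(b,(300,195),interpolation=2)])[:,:,::-1]);s=status.observe();print(s['t'],s['tcp_pos'],s['wrist_force'])
E
```

```text
9.8 [ 364.75919884 -347.75706546  212.82361805] [0.8234569  0.21599179 0.2974569 ]
```

View pics/n2.png

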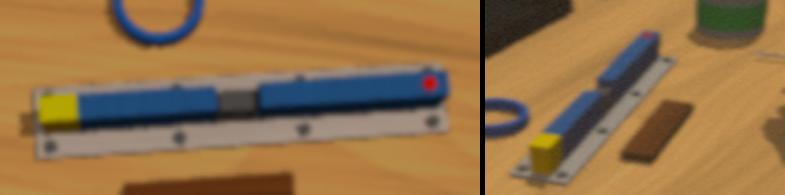

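The pictures show the red pin nearly flush with the edge (side crop at about (648,36)) and the catch deep in the notch. The loose things in view have not moved, and the hand is clear.

```bash
python3 -c "
from station import robot
print(robot.job_done())"
```

```text
the job is handed in; nothing more can be done
None
```

I found the notch by touch, sliding from the yellow end, and pressed the catch fully down onto its hard stop (about 14 N peak); the red stop then looked nearly flush, the hand was clear, and the job was handed in at about 10 s.

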